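# Complete the case pan, then unlatch the carrier gate and hold it wide

### The job

The pan is to go into the delivery carrier: take the pale stone cast out of the yellow bin and stand it, teeth up, in the empty compartment of the grey case pan beside its pink partner, and let go of it. Then open the carrier for the colleague who will slide the pan in: squeeze the safety catch (tab and lug across the gate's top, nearer the hinge) fully home first, then squeeze the two posts near the gate's free end to draw the bolt, and swing the gate out past its half-open detent to wide open, nearly square to the carrier's front. Finish while still holding the gate wide open against its closing spring, gripped or pushed with the fingers; disturb none of the other things and leave the pan standing where it is.

Things in the scene. Friction and masses are not known exactly. Their poses are not given: they have to be found in the camera images.
- lower_cast_center (a point): the lower cast: pale stone dental model (horseshoe row of teeth on a flat base), 54 mm (its x) x 60 mm (its y) x 28 mm high, 75 g (hidden variation), standing teeth up in the yellow bin with its y axis roughly along the bin's length. This point is its centre, 14 mm above its underside; grasp it across the 60 mm (fingers along its y)
- bin: yellow open parts bin, 170 mm (x) x 109 mm (y), walls 72 mm high, its lower lip (35 mm high) towards -x; it does not move; origin at the centre of its underside. Inside: floor 3 mm up, free from x = -66 to +82 mm and y = -46 to +46 mm in its frame (the tall end wall is at x = +82); the cast stands within 10 mm of the origin. The bin and the case pan may have changed places
- case_pan: case pan: flat open grey tray, 120 mm (x) x 165 mm (y), walls 22 mm high and 3 mm thick, floor 3 mm thick, loose, 0.35 kg. Origin at the centre of its underside. A rib along its x, 3 mm thick and 11 mm high, parts it into two compartments, each 114 mm (x) x 78 mm (y) inside; the upper cast stands in the one at -y, the one at +y is empty
- pan_free (a point): centre of the empty compartment, on its floor (3 mm above the pan's underside); axes as the pan's. A cast standing here has its centre 14 mm above this point; its 60 mm side goes along the pan's x
- upper_cast: pink dental model of the same size, standing in the pan's other compartment (centre 40.5 mm to -y of the pan's origin); origin at the centre of its underside
- gate (a joint): angle of the barred gate of the delivery carrier, rad: 0 shut, 1.5 the stop. Seen from above it opens counter-clockwise (grows with yaw). A closing spring pulls it shut at all angles (torque about 0.3 x (angle + 0.2) N m, so about 3 N at the posts when wide); the detent is a ridge under the gate at about 0.6 to 0.9 rad, which takes about 9 N at the posts to pass; let go beyond it, the gate swings back, damped, and parks on it at about 0.9 rad
- gate_hinge (a point): point on the vertical hinge axis, 130 mm above the bench; turns with the gate: its -x axis runs along the gate to the free end (gate 200 mm long, frame 14 mm thick, top rail 103 mm high), its +y axis points into the carrier when the gate is shut (its -y axis is the way the gate swings open). The carrier is a grey box 244 mm long, 190 mm deep and 98 mm high (folded handle on the roof to 108 mm) with a barred gate along one long side; it is fixed to the bench
- safety_catch (a joint): travel of the safety catch, m: 0 locked, 0.013 squeezed home. Friction holds it where it is left (about 2.5 N to move). While it is out, its block stands behind the bolt's tail and the grip catch cannot be squeezed more than 2 to 4 mm
- safety_tab (a point): moving tab of the safety catch, a steel plate on the outer edge of the gate's top, 70 mm from the hinge: 14 mm wide along the gate, 7 mm thick, from 107 to 156 mm above the bench. This point is its centre, 136 mm above the bench. It slides 13 mm towards the lug, across the gate
- safety_lug (a point): fixed lug of the safety catch on the inner edge of the gate's top, facing the tab: 14 mm wide, 6 mm thick, 107 to 156 mm above the bench; point at its centre, 136 mm up. Tab and lug measure 52 mm over their outer faces, 39 mm when squeezed home. Free space for fingers on both sides above 112 mm
- grip_catch (a joint): travel of the spring bolt, m: 0 engaged in the keeper, 0.013 fully squeezed. The gate comes free from about 0.010 on. It springs out again when let go (3 N at rest, 6.5 N fully squeezed); once the gate is ajar by 0.1 rad or more it need no longer be squeezed
- bolt_post (a point): moving post on the bolt, the one nearer the gate's free end (170 mm from the hinge): 12 mm thick along the gate, 16 mm across it, up to 156 mm above the bench; point at its centre line, 136 mm up. It slides 13 mm along the gate towards the fixed post
- grip_post (a point): fixed post of the grip catch on the gate (127 mm from the hinge): 10 mm thick along the gate, 16 mm across, up to 156 mm above the bench; point at its centre line, 136 mm up. The two posts measure 54 mm over their outer faces, 41 mm when squeezed; fingers have free space beyond them above 118 mm (bolt straps and keeper reach 117 mm); they can be gripped so, 25 N or more, while the gate is swung (the gripper turning with it)
- pliers: bare steel pliers, 136x49x10 mm, lying; a bystander, origin at the centre of its underside
- wax_carver: blue carving knife, 130x9x9 mm, lying; a bystander, origin at the centre of its underside
- snips: wire snips with red handles, 95x49x11 mm, lying; a bystander, origin at the centre of its underside
- glue: small white bottle with black nozzle cap, 32 mm across, 80 high; a bystander, origin at the centre of its underside
- wax_block: pale yellow block of wax, 56x86x19 mm; a bystander, origin at the centre of its underside
There are look-alikes about, which are no part of the job. What is shaped like the part that bears lower_cast_center but purple is not meant.

How it is judged:
By the outcome, as a careful person would: the job done as asked, in the order asked, and still so for the second after the job is handed in, while the arm keeps its last pose, push and grip.
It also fails if it takes over 61 s, if anything falls off the work surface, if the arm or the gripper's body presses on something with over 40 N, if the wrist force passes 120 N, or if a joint passes its speed limit or range.

### The arm

A 6-joint arm with a two-finger parallel gripper is mounted at the origin on a cart in front of the work surface, level with it; the furniture and walls round the work are solid. World frame = base frame: x ahead of the robot, y to its left, z up, the work surface at z = 0. Lengths are in m, angles in rad, forces in N, time in s.
With the tool pointing down it reaches from about 0.35 to 0.8 m from the base axis. Payload 7.3 kg.
Tool frame: the origin (TCP) lies between the finger pads; the fingertips stand 25 mm ahead of it and the grasp point (between the pads) lies 6 mm ahead of it (r.tip_extent is the distance from the TCP to the fingertips, in m); z points along the fingers, y is the direction in which the jaws open and shut (so a half turn about z gives the same grasp; the last joint's range is limited). The gripper opens to 85 mm and grips with 20 to 120 N. Pads are 22 mm wide; open, the fingers measure 114 mm over their backs; the gripper's body (76 mm by 85 mm) begins 54 mm behind the grasp point. The pads swing forward as they close: fully open they stand 13 mm farther back than shut.
Start: joints at [-1.285, 0.342, 1.524, -0, 1.275, -0.146], TCP at [0.22, -0.477, 0.229] pointing down, gripper open.
Joint ranges: [-2.53, 2.53], [-0.77, 2.02], [0.04, 2.7], [-1, 4.14], [0.28, 2.66], [-3.11, 3.11]. Speed limits (rad/s): [2.57, 2.57, 3.14, 3.14, 3.14, 3.14].

### API

Orientations are given as a unit quaternion [x, y, z, w].
In Python, from workcell import r, command_gripper, optics gives the robot as it stands. The module is installed in compiled form; this text tells all that it offers. Calls block until the motion is done:
- r.reach(position, orientation): joint-space move of the TCP to a pose.
- r.move_straight(position, orientation=None, speed=0.15, max_force=None): straight line of the TCP; orientation=None keeps the orientation; speed is the mean speed in m/s. With max_force (N) it stops when the force on the tool has changed by that much, and returns True; else False.
- r.movej(angles): joint-space move.
- command_gripper(opening, force=None): finger opening in m; force is the grip in N (None keeps the last); returns when the fingers have stopped.
- r.hold(seconds).
- r.solve_ik(position, orientation): joint angles nearest the present ones, or None.
- r.read_state(): the state.
- optics.get_image(name): name is "scene" or "side" or "wrist"; returns (picture, depth): 480x640x3 uint8, red, green, blue; 480x640 float32, m along the optical axis (not along the pixel's ray), 0 where there is no reading.
- optics.camera_model(name): a dict with "K" (3x3 intrinsics, pixels), "R" (3x3) and "t" (3): a world point X has camera coordinates R X + t; the wrist camera has in their place "tool_from_camera" (4x4, takes a point from camera to tool coordinates, whose origin is the TCP and whose axes are the flange's). Camera axes: x right, y down, z forward; pixel columns grow to the right and rows downward; lengths in m; the calibration is good to about 2 mm. The wrist camera is an equidistant fisheye: a pixel r from the principal point sees the ray r / f radians off the axis. A picture is of the moment at which its call begins: read the wrist's pose just before it. camera_model takes no time and is no camera call.
A pose or a line that the arm cannot do raises r.PlanningError and nothing moves.
- r.finish_job(): hands the job in, once; it reports no verdict.
The state is a dict: "time_s": time; "joint_positions": joint angles; "dq": joint speeds; "tau": joint torques, N m; "eef_pos": TCP position; "eef_rot": TCP orientation; "contact_force": force on the tool from outside, world axes, zero at the start; "torque": the same for the moment, N m; "grip_width": finger opening in m.
Only numpy, scipy, OpenCV 4.12 (cv2) and the standard library are available. Lean on these libraries where they do the work, as an engineer would, in place of code of your own. Each camera call takes 0.05 s, during which the arm holds its last target.

## Working session

There is one attempt and no reset: what is moved stays moved. The work goes in short steps, each a Python script; the robot and the scene stay as the last script left them, time stands still between calls to the robot, and variables do not carry over. Pictures are saved under pics/ and viewed, and the job is handed in when it is done.

```bash
mkdir -p pics; ls; python3 - <<'E'
from workcell import r, command_gripper, optics
import cv2,numpy as np
s=r.read_state(); print(s['time_s'],s['eef_pos'],s['eef_rot'],s['grip_width'],r.tip_extent)
for n in ['scene','side','wrist']:
    im,d=optics.get_image(n); cv2.imwrite(f'pics/{n}0.png',im[:,:,::-1]); np.savez(f'{n}0.npz',im=im,d=d)
    m=optics.camera_model(n); print(n,{k:np.round(v,4).tolist() for k,v in m.items()}, (d>0).mean())
E
```

```text
pics
0.0 [ 0.21960143 -0.47641787  0.22802911] [ 9.76787292e-01  2.14210184e-01 -6.73275731e-05 -7.60272572e-04] 0.08540399592734092 0.025
scene {'K': [[539.3639, 0.0, 332.5034], [0.0, 539.3639, 236.8195], [0.0, 0.0, 1.0]], 'R': [[-0.6913, -0.7225, -0.0085], [-0.5152, 0.5011, -0.6953], [0.5066, -0.4763, -0.7186]], 't': [0.2225, 0.4498, 1.0508]} 0.9962662760416666
side {'K': [[569.5269, 0.0, 316.0331], [0.0, 569.5269, 242.4073], [0.0, 0.0, 1.0]], 'R': [[-0.0213, -0.9996, 0.0198], [-0.6264, -0.0021, -0.7795], [0.7792, -0.029, -0.6261]], 't': [-0.1945, 0.4106, 1.2867]} 0.9958268229166667
wrist {'K': [[371.6483, 0.0, 321.7051], [0.0, 371.6483, 239.3763], [0.0, 0.0, 1.0]], 'tool_from_camera': [[-0.0001, -0.9556, -0.2948, 0.0742], [1.0, 0.0, -0.0003, 0.0006], [0.0003, -0.2948, 0.9556, -0.1453], [0.0, 0.0, 0.0, 1.0]]} 0.994765625
```

View pics/scene0.png

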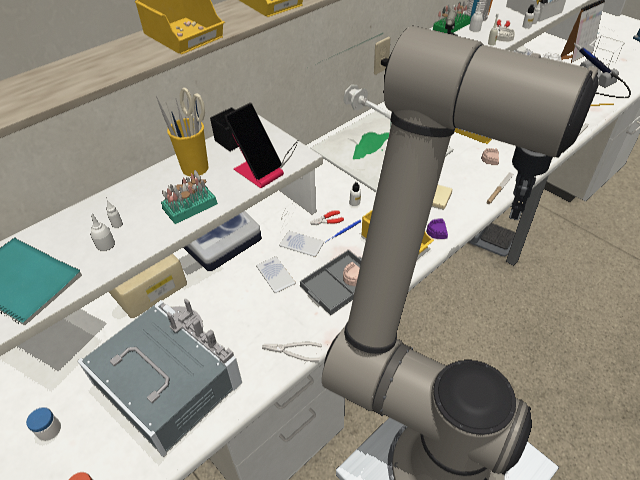

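View pics/side0.png

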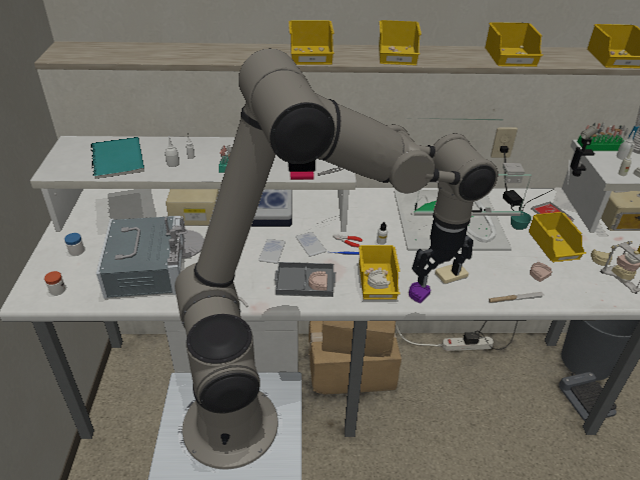

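View pics/wrist0.png

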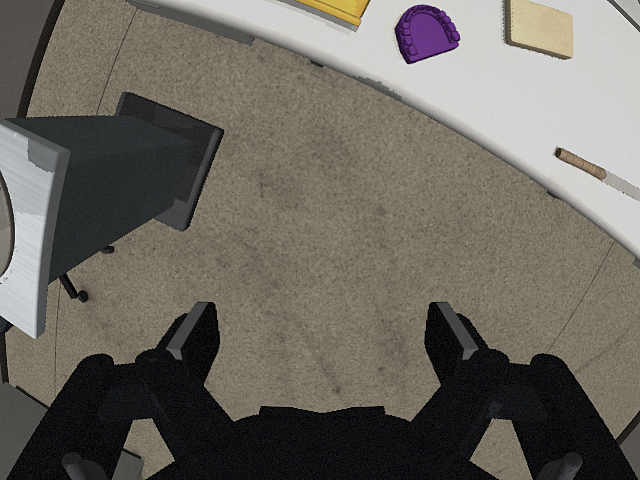

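```bash
cat > h.py <<'E'
import numpy as np,cv2
from scipy.spatial.transform import Rotation as Rn
from workcell import r, command_gripper, optics
def unproj(n,u,v,d):
    m=optics.camera_model(n);K=m['K']
    p=np.array([(u-K[0,2])/K[0,0]*d,(v-K[1,2])/K[1,1]*d,d])
    return m['R'].T@(p-m['t'])
def cloud(n,d):
    m=optics.camera_model(n);K=np.array(m['K']);v,u=np.mgrid[:480,:640]
    p=np.stack([(u-K[0,2])/K[0,0]*d,(v-K[1,2])/K[1,1]*d,d],-1)
    return (p-np.array(m['t']))@np.array(m['R'])
def wrays(u,v):
    m=optics.camera_model('wrist');K=m['K']
    x=(np.asarray(u,float)-K[0,2]);y=(np.asarray(v,float)-K[1,2]);rr=np.hypot(x,y)+1e-9;th=rr/K[0,0]
    return np.stack([np.sin(th)*x/rr,np.sin(th)*y/rr,np.cos(th)],-1)
def wpose(s):
    T=np.eye(4);T[:3,:3]=Rn.from_quat(s['eef_rot']).as_matrix();T[:3,3]=s['eef_pos']
    return T@np.array(optics.camera_model('wrist')['tool_from_camera'])
def wcloud(d,T):
    v,u=np.mgrid[:480,:640];R=wrays(u,v);p=R/R[...,2:]*d[...,None]
    return p@T[:3,:3].T+T[:3,3]
def wplane(u,v,z,T):
    R=wrays(u,v)@T[:3,:3].T;o=T[:3,3];return o+R*((z-o[2])/R[...,2])[...,None]
def wproj(X,T):
    K=optics.camera_model('wrist')['K'];p=(np.asarray(X,float)-T[:3,3])@T[:3,:3]
    rr=np.hypot(p[...,0],p[...,1]);th=np.arctan2(rr,p[...,2])
    return np.stack([K[0,2]+K[0,0]*th*p[...,0]/rr,K[1,2]+K[0,0]*th*p[...,1]/rr],-1)
def down(yaw,):
    # tool pointing down; tool y axis (jaw) at angle yaw from world x
    y=np.array([np.cos(yaw),np.sin(yaw),0]);z=np.array([0,0,-1.]);x=np.cross(y,z)
    return Rn.from_matrix(np.stack([x,y,z],1)).as_quat()
def wshot(name):
    s=r.read_state();im,d=optics.get_image('wrist');T=wpose(s)
    cv2.imwrite(f'pics/{name}.png',im[:,:,::-1]);np.savez(f'{name}.npz',im=im,d=d,T=T);return im,d,T
E
python3 - <<'E'
from h import *
z=np.load('side0.npz');P=cloud('side',z['d'])
for n,(u,v) in dict(cast=(378,279),bin=(378,295),pan=(290,281),pink=(318,281),glue=(382,226),latch=(178,238),c1=(105,270),c2=(168,270),purple=(420,291),otherbin=(555,238)).items(): print(n,P[v,u].round(3))
z=np.load('scene0.npz');P=cloud('scene',z['d'])
for n,(u,v) in dict(g1=(176,305),g2=(196,325),g3=(212,340),g4=(222,350),roof=(120,350)).items(): print(n,P[v,u].round(3))
a=cv2.imread('pics/side0.png');b=cv2.imread('pics/scene0.png')
cv2.imwrite('pics/c1.png',cv2.resize(a[200:320,90:250],(800,600),interpolation=cv2.INTER_CUBIC))
cv2.imwrite('pics/c2.png',cv2.resize(b[280:430,70:270],(800,600),interpolation=cv2.INTER_CUBIC))
cv2.imwrite('pics/c3.png',cv2.resize(a[220:310,260:420],(800,450),interpolation=cv2.INTER_CUBIC))
E
```

```text
cast [ 0.468 -0.384  0.015]
bin [ 0.396 -0.376  0.02 ]
pan [ 0.474 -0.129  0.002]
pink [ 0.457 -0.21   0.018]
glue [ 0.653 -0.412  0.068]
latch [0.54  0.192 0.108]
c1 [0.416 0.37  0.096]
c2 [0.424 0.203 0.089]
purple [ 0.419 -0.499  0.014]
otherbin [ 0.683 -0.985 -0.002]
g1 [0.705 0.166 0.003]
g2 [0.517 0.201 0.147]
g3 [0.471 0.195 0.137]
g4 [0.451 0.189 0.115]
roof [0.608 0.338 0.101]
```

View pics/c1.png

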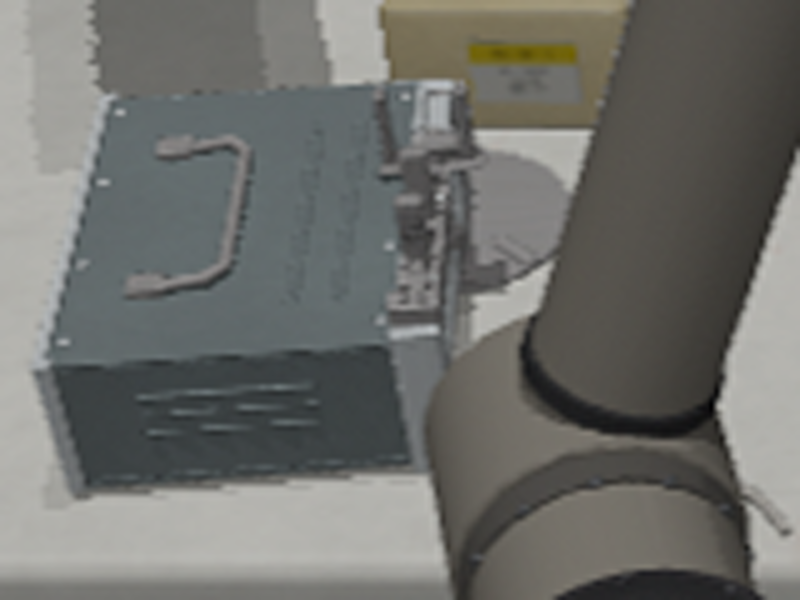

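View pics/c2.png

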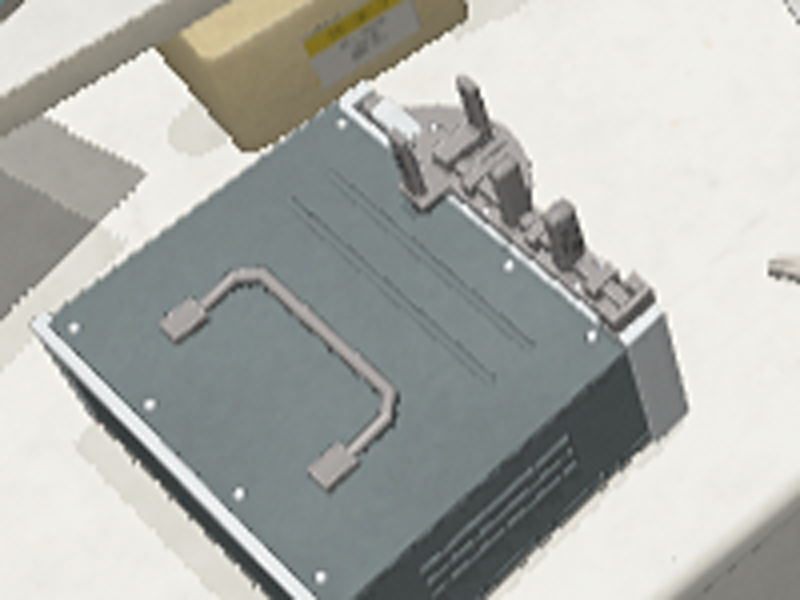

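View pics/c3.png

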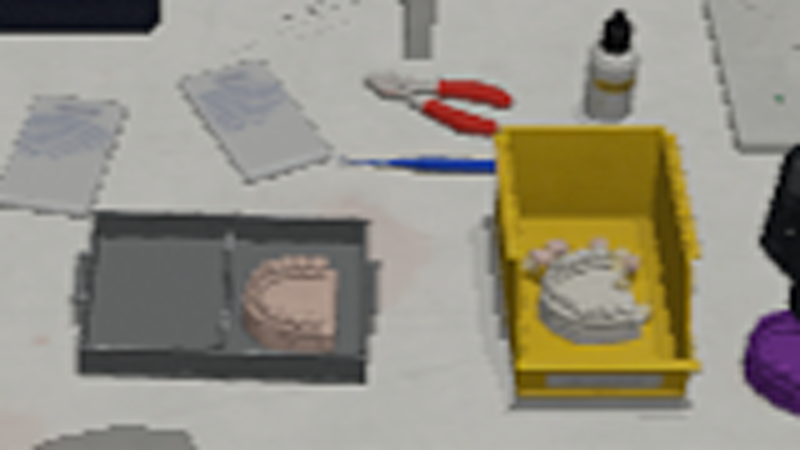

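```bash
python3 - <<'E'
from h import *
p=[0.44,-0.33,0.36]
for yaw in (0,np.pi):
    q=r.solve_ik(p,down(yaw)); print(yaw,None if q is None else np.round(q,2))
qs=[(abs(np.array(q)-np.array(r.read_state()['joint_positions'])).max(),y) for y in (0,np.pi) if (q:=r.solve_ik(p,down(y))) is not None]
y=min(qs)[1]
r.reach(p,down(y)); wshot('w1'); print(y,r.read_state()['time_s'])
for n in ['scene','side']:
    im,d=optics.get_image(n); cv2.imwrite(f'pics/{n}1.png',im[:,:,::-1]); np.savez(f'{n}1.npz',im=im,d=d)
E
```

```text
0 [-0.78  0.33  1.19 -0.    1.62 -0.78]
3.141592653589793 [-0.78  0.33  1.19 -0.    1.62  2.36]
0 1.3333
```

View pics/w1.png

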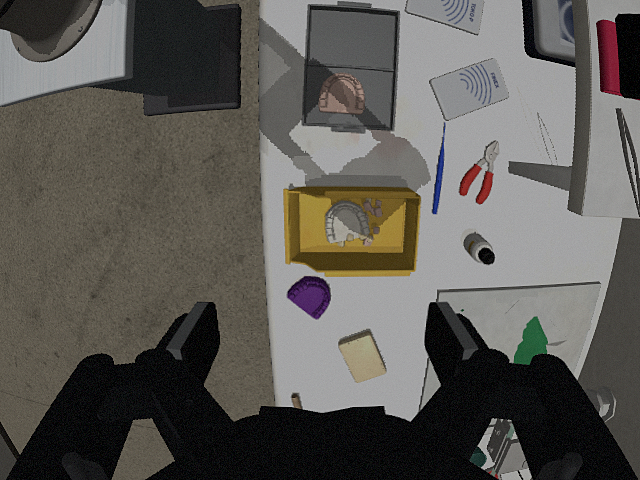

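View pics/side1.png

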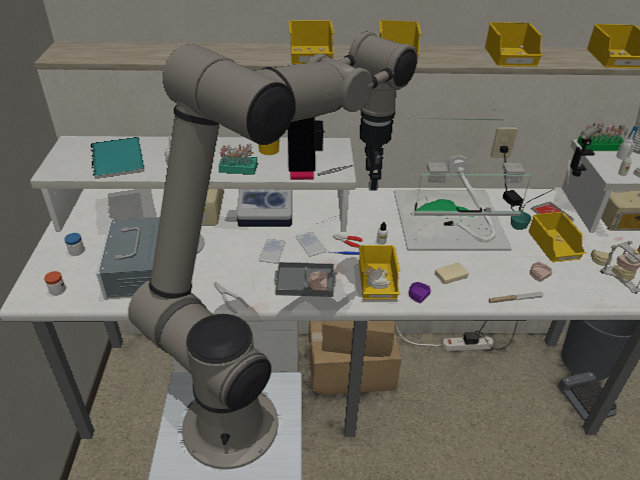

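View pics/scene1.png

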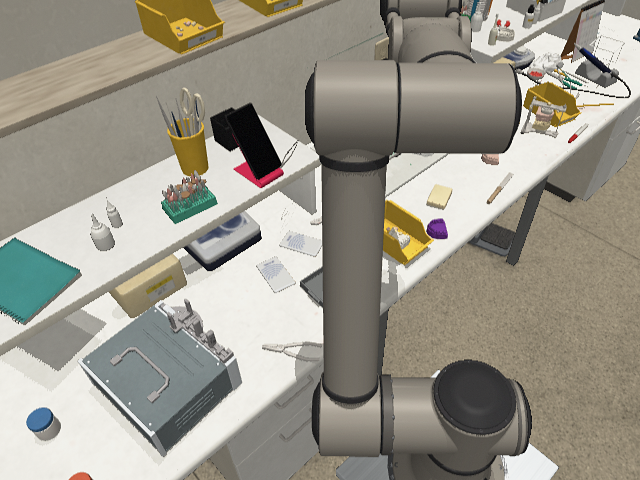

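```bash
python3 - <<'E'
from h import *
z=np.load('w1.npz');im=z['im'];P=wcloud(z['d'],z['T'])
cv2.imwrite('pics/w1a.png',cv2.resize(im[175:285,275:430,::-1],(775,550),interpolation=cv2.INTER_CUBIC))
cv2.imwrite('pics/w1b.png',cv2.resize(im[0:140,290:420,::-1],(555,600),interpolation=cv2.INTER_CUBIC))
for u,v in [(347,213),(340,235),(372,230),(378,208),(300,230),(330,60),(380,60),(335,95)]: print(u,v,P[v,u].round(3))
E
```

```text
347 213 [ 0.472 -0.369  0.016]
340 235 [ 0.463 -0.4    0.017]
372 230 [ 0.509 -0.397  0.002]
378 208 [ 0.514 -0.362  0.016]
300 230 [ 0.407 -0.397  0.001]
330 60 [ 0.449 -0.163  0.003]
380 60 [ 0.516 -0.161  0.002]
335 95 [ 0.455 -0.212  0.019]
```

View pics/w1a.png

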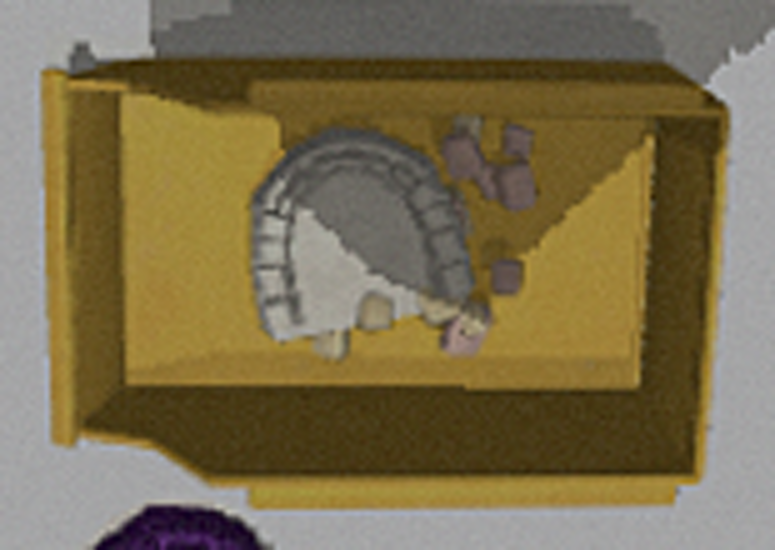

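View pics/w1b.png

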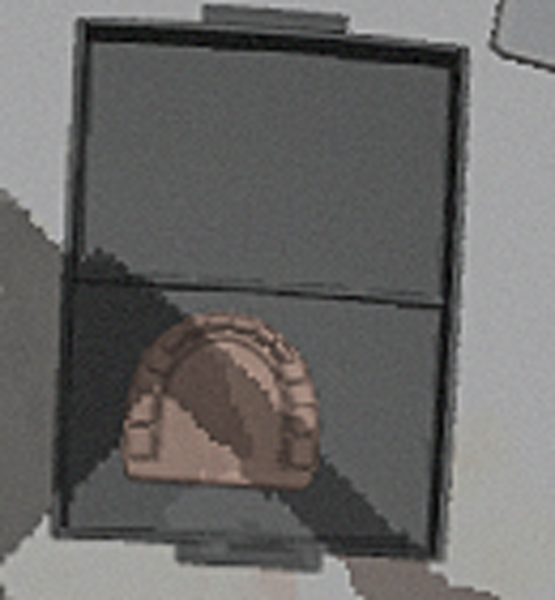

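```bash
python3 - <<'E'
from h import *
z=np.load('w1.npz');T=z['T']
c=np.array([(80,20),(467,47),(438,560),(55,537)],float)
c=c/[555/130,600/140]+[290,0]-0.4
W=wplane(c[:,0],c[:,1],.022,T);print(W.round(4))
print([np.linalg.norm(W[i]-W[(i+1)%4]).round(4) for i in range(4)])
for a,b in((0,1),(3,2),(3,0),(2,1)): print(np.degrees(np.arctan2(*(W[b]-W[a])[[1,0]])).round(1))
print('pan centre',W.mean(0))
# pink
im=z['im'].astype(int);m=(im[...,0]-im[...,1]>18);m[:75]=0;m[122:]=0;m[:,:310]=0;m[:,375:]=0
P=wcloud(z['d'],T);print('pink',P[m].min(0),P[m].max(0),P[m].mean(0))
r.reach([0.47,-0.385,0.21],down(0)); wshot('w2'); print(r.read_state()['time_s'])
E
```

```text
[[ 0.4213 -0.0885  0.022 ]
 [ 0.5389 -0.0936  0.022 ]
 [ 0.5293 -0.2571  0.022 ]
 [ 0.4135 -0.2514  0.022 ]]
[np.float64(0.1178), np.float64(0.1637), np.float64(0.1159), np.float64(0.1631)]
-2.5
-2.8
87.3
86.6
pan centre [ 0.47574842 -0.17264603  0.022     ]
pink [ 0.43473538 -0.25645944  0.01558313] [ 0.49072542 -0.18613278  0.50448754] [ 0.46218168 -0.21533045  0.02298387]
2.175
```

View pics/w2.png

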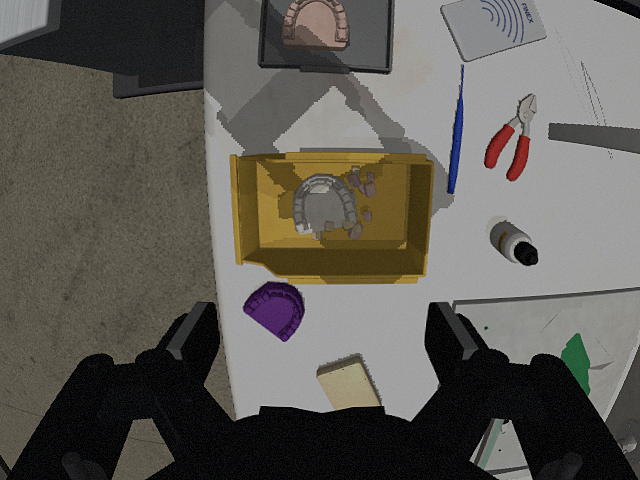

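```bash
python3 - <<'E'
from h import *
z=np.load('w2.npz');im=z['im'];T=z['T']
cv2.imwrite('pics/w2a.png',cv2.resize(im[165:245,275:385,::-1],(770,560),interpolation=cv2.INTER_CUBIC))
P=wcloud(z['d'],T)
# height of rim corners
for u,v in [(325,195),(325,212),(300,230),(352,210)]: print(P[v,u].round(3))
E
```

```text
[ 0.473 -0.373  0.019]
[ 0.473 -0.389  0.018]
[ 0.45  -0.404  0.028]
[ 0.497 -0.385  0.026]
```

View pics/w2a.png

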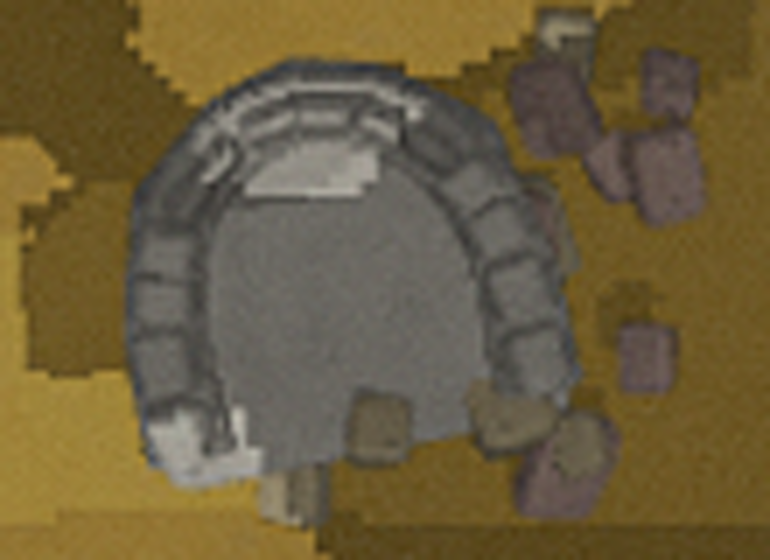

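```bash
python3 - <<'E'
from h import *
z=np.load('w2.npz');im=z['im'];T=z['T'];P=wcloud(z['d'],T)
for n,(a,b) in dict(t545=(548,215),t555=(555,100),t380=(380,425),t510=(510,415),t565=(570,440),t648=(648,355),t295=(295,495),t665=(668,170),t610=(610,165),floor=(640,270)).items():
    u,v=int(a/7+275),int(b/7+165); print(n,u,v,P[v,u].round(3))
hsv=cv2.cvtColor(im,cv2.COLOR_RGB2HSV)
m=((hsv[...,1]<45)).astype(np.uint8); w=np.zeros_like(m);w[165:240,285:362]=1;m*=w
m=cv2.morphologyEx(m,cv2.MORPH_OPEN,np.ones((3,3)))
n,l,st,_=cv2.connectedComponentsWithStats(m);k=1+st[1:,4].argmax();m=(l==k)
c=im.copy();c[m]=[255,0,0];cv2.imwrite('pics/w2m.png',cv2.resize(c[165:245,275:385,::-1],(770,560),interpolation=cv2.INTER_NEAREST))
Q=P[m];Q=Q[(Q[:,2]>.008)&(Q[:,2]<.04)]
print(len(Q),Q.min(0),Q.max(0))
R=cv2.minAreaRect(Q[:,:2].astype(np.float32)*1000);print(R)
# top tooth heights
h=Q[Q[:,2]>np.percentile(Q[:,2],60)];print(cv2.minAreaRect(h[:,:2].astype(np.float32)*1000),np.percentile(Q[:,2],[5,50,95]))
E
```

```text
t545 353 195 [ 0.498 -0.373  0.018]
t555 354 179 [ 0.499 -0.357  0.024]
t380 329 225 [ 0.476 -0.401  0.021]
t510 347 224 [ 0.493 -0.4    0.019]
t565 356 227 [ 0.502 -0.403  0.02 ]
t648 367 215 [ 0.512 -0.391  0.02 ]
t295 317 235 [ 0.465 -0.414  0.011]
t665 370 189 [ 0.514 -0.367  0.017]
t610 362 188 [ 0.508 -0.368  0.008]
floor 366 203 [ 0.513 -0.383  0.003]
2853 [ 0.44284213 -0.41098557  0.00815112] [ 0.50143131 -0.3539457   0.03241668]
((468.81842041015625, -380.76068115234375), (59.46030807495117, 53.22298049926758), 17.063440322875977)
((469.18310546875, -378.1220703125), (57.91859817504883, 46.59599304199219), 11.920507431030273) [0.01672298 0.01899811 0.02890846]
```

View pics/w2m.png

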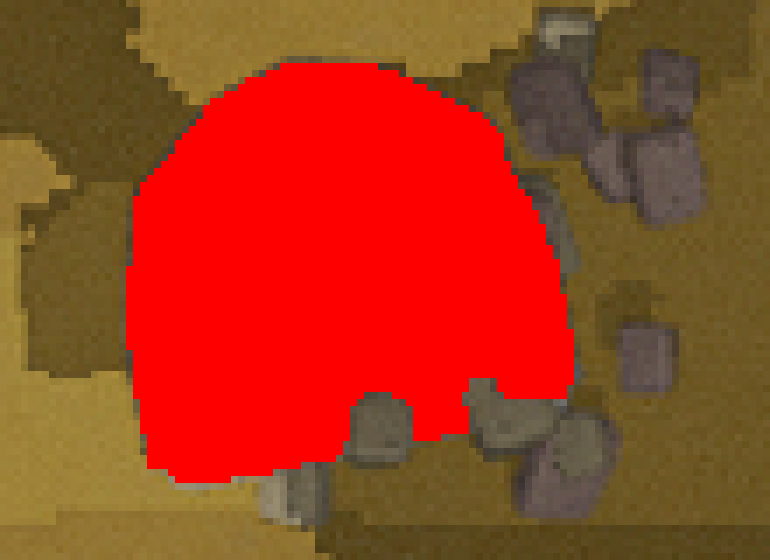

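```bash
python3 - <<'E'
from h import *
q=down(np.radians(10))
command_gripper(0.078,40)
r.reach([0.470,-0.382,0.12],q)
hit=r.move_straight([0.470,-0.382,0.033],speed=0.12,max_force=12)
s=r.read_state();print(hit,s['eef_pos'],s['contact_force'],s['time_s'])
wshot('w3')
E
```

```text
False [ 0.47058732 -0.38259727  0.03411693] [-0.85384959  0.16877294 -0.0938469 ] 3.75
```

View pics/w3.png

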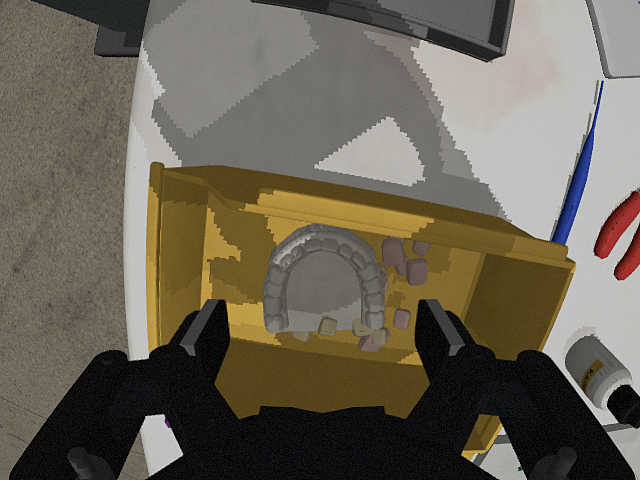

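```bash
python3 - <<'E'
from h import *
z=np.load('w3.npz');T=z['T'];P=wcloud(z['d'],T)
s=r.read_state();R=Rn.from_quat(s['eef_rot']).as_matrix();p=s['eef_pos']
for t in [(0,.039,.025),(0,-.039,.025),(.011,.039,.025),(-.011,.039,.025),(0,.03,.02),(0,0,.015)]:
    print(t,wproj(p+R@np.array(t),T).round(0), (p+R@np.array(t)).round(3))
for u,v in [(325,232),(325,318),(270,310),(380,310),(222,320),(430,320),(222,305)]: print(u,v,((P[v,u]-p)@R).round(4))
print(s['grip_width'])
E
```

```text
(0, 0.039, 0.025) [400. 281.] [ 0.509 -0.376  0.009]
(0, -0.039, 0.025) [246. 281.] [ 0.432 -0.389  0.009]
(0.011, 0.039, 0.025) [402. 261.] [ 0.507 -0.365  0.009]
(-0.011, 0.039, 0.025) [399. 300.] [ 0.511 -0.387  0.009]
(0, 0.03, 0.02) [385. 285.] [ 0.5   -0.377  0.014]
(0, 0, 0.015) [324. 290.] [ 0.471 -0.383  0.019]
325 232 [0.0285 0.0006 0.0149]
325 318 [-0.0152  0.0008  0.015 ]
270 310 [-0.0062 -0.0247  0.0059]
380 310 [-0.0076  0.0265  0.0084]
222 320 [ 0.0034 -0.0397 -0.0216]
430 320 [ 0.0086  0.0384 -0.0307]
222 305 [ 0.0085 -0.0398 -0.0186]
0.07750641955251425
```

```bash
python3 - <<'E'
from h import *
z=np.load('w3.npz');T=z['T'];P=wcloud(z['d'],T)
s=r.read_state();R=Rn.from_quat(s['eef_rot']).as_matrix();p=s['eef_pos']
Q=(P-p)@R
for u in (440,455,465):
  for v in range(296,400,10): print(u,v,Q[v,u].round(3),end=' ')
  print()
im,d=optics.get_image('side');cv2.imwrite('pics/s3.png',cv2.resize(im[200:320,300:460,::-1],(800,600),interpolation=cv2.INTER_CUBIC))
im,d=optics.get_image('scene');cv2.imwrite('pics/sc3.png',cv2.resize(im[150:300,320:520,::-1],(800,600),interpolation=cv2.INTER_CUBIC))
E
```

```text
440 296 [-0.012  0.064  0.032] 440 306 [ 0.01   0.044 -0.023] 440 316 [ 0.011  0.042 -0.032] 440 326 [ 0.01   0.04  -0.039] 440 336 [ 0.01   0.038 -0.045] 440 346 [ 0.007  0.038 -0.045] 440 356 [ 0.004  0.038 -0.047] 440 366 [ 0.002  0.038 -0.05 ] 440 376 [ 0.016  0.029 -0.073] 440 386 [ 0.016  0.028 -0.077] 440 396 [ 0.016  0.027 -0.08 ] 
455 296 [-0.012  0.072  0.031] 455 306 [-0.019  0.074  0.032] 455 316 [ 0.006  0.051 -0.024] 455 326 [ 0.007  0.048 -0.033] 455 336 [ 0.01   0.043 -0.045] 455 346 [ 0.01   0.041 -0.05 ] 455 356 [ 0.074 -0.001 -0.145] 455 366 [ 0.011  0.037 -0.063] 455 376 [ 0.011  0.036 -0.068] 455 386 [ 0.017  0.031 -0.078] 455 396 [ 0.016  0.031 -0.081] 
465 296 [-0.013  0.079  0.032] 465 306 [-0.02   0.08   0.032] 465 316 [-0.026  0.081  0.031] 465 326 [-0.031  0.081  0.029] 465 336 [ 0.006  0.05  -0.039] 465 346 [ 0.011  0.044 -0.053] 465 356 [ 0.011  0.042 -0.058] 465 366 [ 0.011  0.04  -0.063] 465 376 [ 0.012  0.038 -0.068] 465 386 [ 0.016  0.034 -0.078] 465 396 [ 0.016  0.033 -0.082]
```

View pics/s3.png

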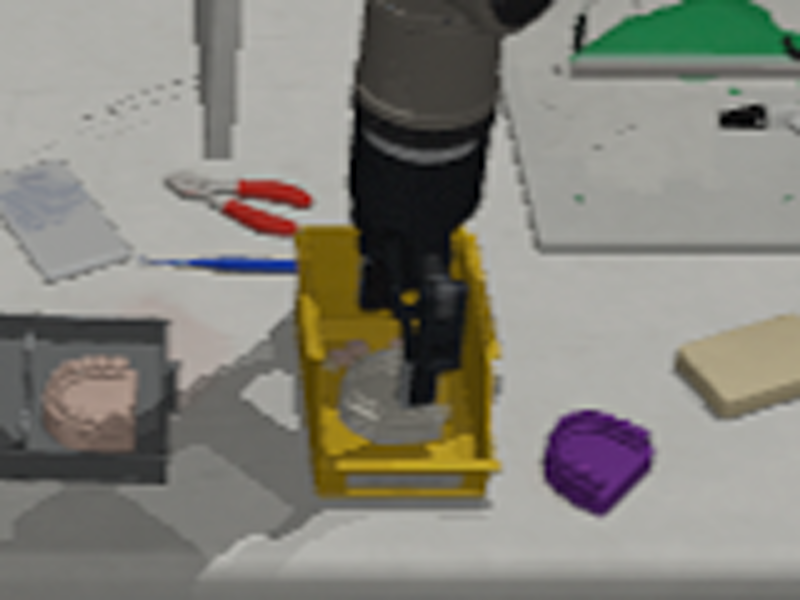

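View pics/sc3.png

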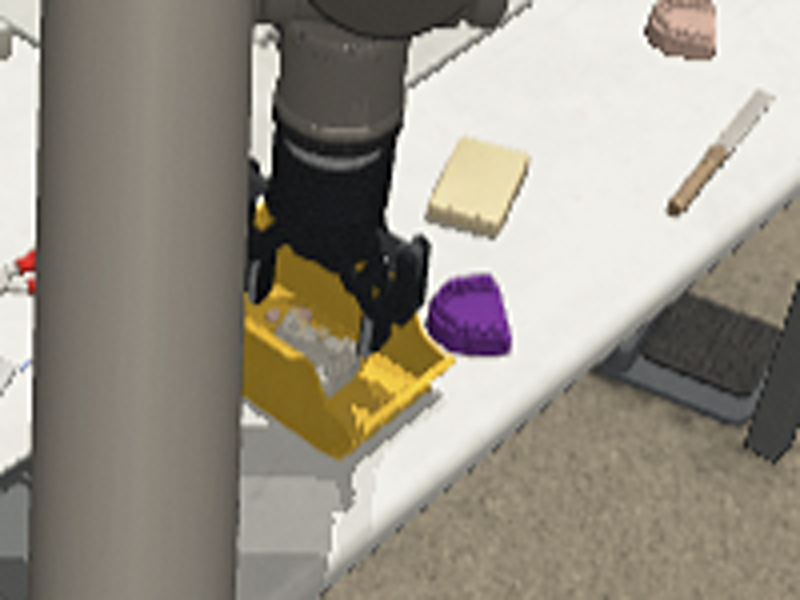

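```bash
python3 - <<'E'
from h import *
im,d=optics.get_image('side');P=cloud('side',d)
for v in range(250,284,3): print(v,[P[v,u].round(3).tolist() for u in (384,387,390)])
E
```

```text
250 [[0.431, -0.384, 0.155], [0.433, -0.393, 0.153], [0.448, -0.404, 0.141]]
253 [[0.424, -0.384, 0.151], [0.428, -0.393, 0.147], [0.45, -0.405, 0.129]]
256 [[0.431, -0.386, 0.134], [0.413, -0.391, 0.149], [0.412, -0.398, 0.15]]
259 [[0.408, -0.383, 0.143], [0.402, -0.39, 0.148], [0.403, -0.398, 0.147]]
262 [[0.407, -0.384, 0.133], [0.402, -0.391, 0.137], [0.402, -0.399, 0.137]]
265 [[0.404, -0.384, 0.125], [0.399, -0.391, 0.13], [0.397, -0.399, 0.131]]
268 [[0.4, -0.384, 0.117], [0.4, -0.392, 0.118], [0.408, -0.402, 0.111]]
271 [[0.399, -0.385, 0.107], [0.409, -0.395, 0.099], [0.405, -0.402, 0.103]]
274 [[0.405, -0.387, 0.092], [0.399, -0.394, 0.097], [0.404, -0.403, 0.092]]
277 [[0.419, -0.391, 0.068], [0.412, -0.398, 0.074], [0.492, -0.423, 0.002]]
280 [[0.417, -0.392, 0.058], [0.423, -0.401, 0.053], [0.477, -0.421, 0.004]]
283 [[0.45, -0.399, 0.017], [0.444, -0.407, 0.022], [0.457, -0.418, 0.01]]
```

```bash
python3 - <<'E'
from h import *
command_gripper(0.05,40)
s=r.read_state();print(s['grip_width'],s['contact_force'],s['time_s'])
wshot('w4')
E
```

```text
0.04991880230900738 [-0.11744126  0.32847603  0.68176697] 4.3417
```

View pics/w4.png

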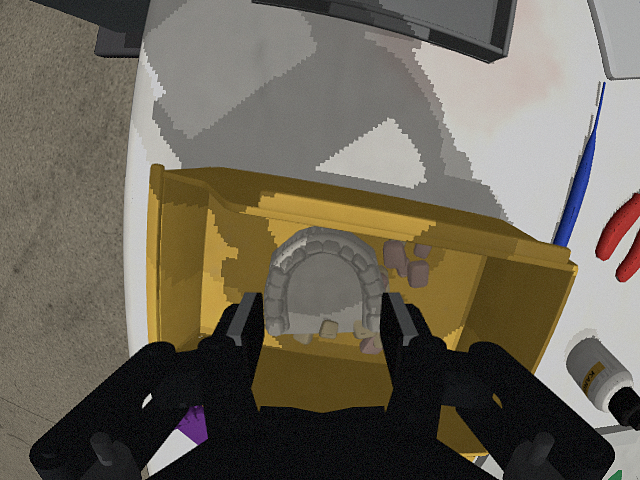

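```bash
python3 - <<'E'
from h import *
s=r.read_state();R=Rn.from_quat(s['eef_rot']).as_matrix();p=s['eef_pos']
for f in ('w3','w4'):
    z=np.load(f+'.npz');Q=(wcloud(z['d'],z['T'])-p)@R
    m=(abs(Q[...,0])<.02)&(abs(Q[...,1])<.065)&(Q[...,2]<.0)&(Q[...,2]>-.1)
    for sg in (1,-1):
        q=Q[m&(sg*Q[...,1]>0.01)];print(f,sg,q[q[:,2].argsort()[-5:]].round(4).tolist())
print(p, s['eef_rot'],s['joint_positions'])
E
```

```text
w3 1 [[-0.0003, 0.0386, -0.0141], [-0.0092, 0.0392, -0.014], [0.0053, 0.0389, -0.014], [-0.0088, 0.0392, -0.0138], [-0.0073, 0.0393, -0.0129]]
w3 -1 [[0.0007, -0.0394, -0.0141], [-0.0057, -0.0393, -0.0139], [-0.0001, -0.0396, -0.0136], [-0.0057, -0.0394, -0.0131], [-0.0009, -0.0398, -0.0129]]
w4 1 [[-0.0035, 0.0242, -0.006], [0.0061, 0.0245, -0.006], [-0.0015, 0.0241, -0.006], [0.0046, 0.0246, -0.0057], [0.0058, 0.0242, -0.0053]]
w4 -1 [[-0.0035, -0.026, -0.0061], [-0.0055, -0.0262, -0.006], [-0.003, -0.026, -0.006], [-0.0014, -0.026, -0.0054], [-0.003, -0.0261, -0.0051]]
[ 0.46999681 -0.38201071  0.03301488] [6.42799546e-01 7.66034427e-01 7.21506517e-06 2.81546149e-06] [-8.08981095e-01  6.92999531e-01  1.51501326e+00  1.86181796e-05
  9.33575859e-01 -9.83493934e-01]
```

```bash
python3 - <<'E'
from h import *
command_gripper(0.078,40)
hit=r.move_straight([0.470,-0.382,0.0],speed=0.08,max_force=8)
s=r.read_state();print(hit,s['eef_pos'],s['contact_force'],s['time_s'])
wshot('w5')
E
```

```text
False [ 0.46984819 -0.38184731 -0.00057872] [ 0.13238235  0.77902257 -0.06764479] 5.3417
```

View pics/w5.png

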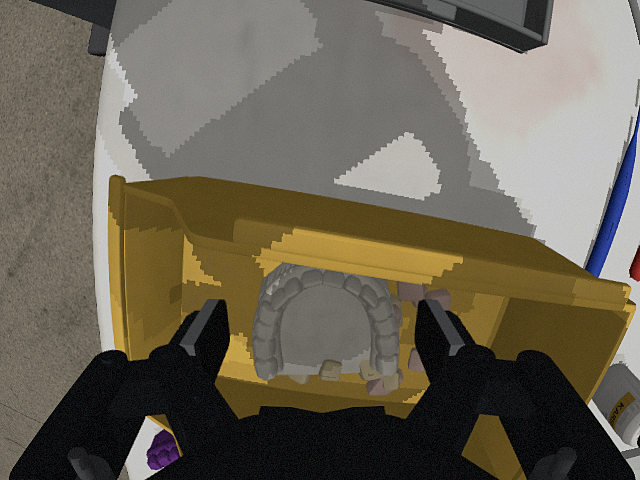

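```bash
python3 - <<'E'
from h import *
command_gripper(0.045,35)
s=r.read_state();print(s['grip_width'],s['contact_force'],s['time_s'])
r.move_straight([0.470,-0.382,0.035],speed=0.1)
wshot('w6');s=r.read_state();print(s['grip_width'],s['contact_force'],s['time_s'])
E
```

```text
0.057089752297797634 [0.19719843 0.65128647 5.00500622] 5.7167
0.05650240689640426 [-0.15020727  0.91873455 -1.08710664] 6.2667
```

View pics/w6.png

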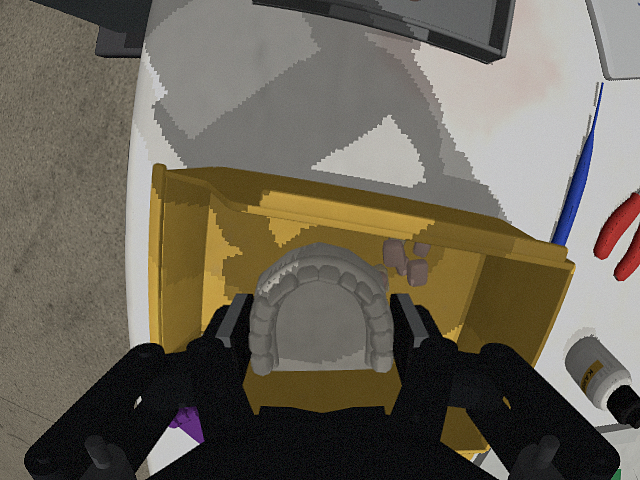

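```bash
python3 - <<'E'
from h import *
r.move_straight([0.470,-0.382,0.15],speed=0.25)
r.reach([0.476,-0.22,0.20],down(np.radians(-2.7)))
wshot('w7');s=r.read_state();print(s['grip_width'],s['time_s'])
E
```

```text
0.05687286611959502 7.6417
```

View pics/w7.png

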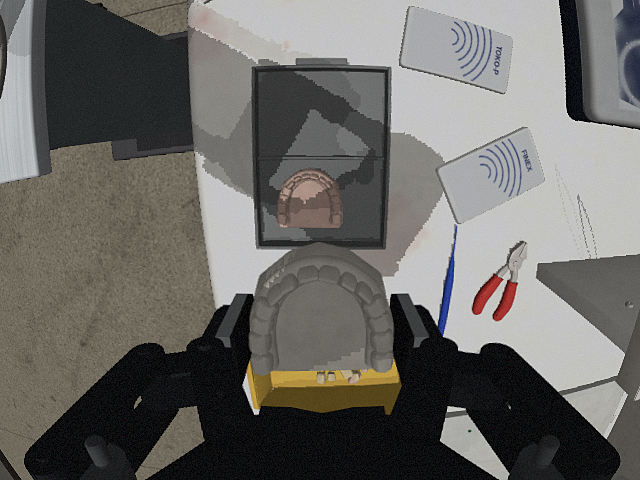

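```bash
python3 - <<'E'
from h import *
z=np.load('w7.npz');T=z['T']; s=r.read_state();R=Rn.from_quat(s['eef_rot']).as_matrix();p=s['eef_pos']
cv2.imwrite('pics/w7a.png',cv2.resize(z['im'][50:400,230:410,::-1],(360*1,700))[:600])
c=np.array([(252,67),(391,67),(386,248),(256,248)],float)
W=wplane(c[:,0],c[:,1],.022,T);print(W[:,:2].round(4).tolist())
print([np.linalg.norm(W[i]-W[(i+1)%4]).round(4) for i in range(4)])
for a,b in((0,1),(3,2),(3,0),(2,1)): print(np.degrees(np.arctan2(*(W[b]-W[a])[[1,0]])).round(1))
print('pan centre',W.mean(0))
P=wcloud(z['d'],T);Q=(P-p)@R
m=(Q[...,2]>-.035)&(Q[...,2]<.02)&(abs(Q[...,1])<.04)&(abs(Q[...,0])<.06);m[:235]=0;m[375:]=0
q=Q[m];print(len(q),q.min(0),q.max(0),np.percentile(q,[1,99],axis=0).round(4))
for v in range(240,376,9): print(v,Q[v,321].round(4),Q[v,265].round(4),Q[v,380].round(4))
E
```

```text
[[0.4209, -0.088], [0.5399, -0.0936], [0.5323, -0.2561], [0.4125, -0.2507]]
[np.float64(0.1191), np.float64(0.1627), np.float64(0.1199), np.float64(0.1629)]
-2.7
-2.6
87.0
87.3
pan centre [ 0.47641407 -0.17210124  0.022     ]
18251 [-0.02446687 -0.03997759 -0.034997  ] [ 0.02996079  0.03998102 -0.00038748] [[-0.0222 -0.0351 -0.0337]
 [ 0.0289  0.0374 -0.0038]]
240 [-0.0305 -0.0014  0.1944] [-0.0309 -0.0556  0.1954] [-0.0299  0.0552  0.1926]
249 [ 0.029  -0.0009 -0.0097] [-0.0342 -0.0532  0.1777] [-0.0333  0.0528  0.1756]
258 [ 0.0288 -0.0009 -0.0193] [-0.0511 -0.0572  0.2   ] [-0.0503  0.057   0.198 ]
267 [ 0.0267 -0.0009 -0.0226] [-0.06   -0.0574  0.1981] [-0.0601  0.0576  0.1987]
276 [ 0.0256 -0.0009 -0.0284] [ 0.0172 -0.0234 -0.0086] [ 0.0164  0.0231 -0.0067]
285 [ 0.0172 -0.0009 -0.017 ] [ 0.0183 -0.0217 -0.02  ] [ 0.0171  0.0215 -0.0172]
294 [ 0.0125 -0.0009 -0.0152] [ 0.0156 -0.0216 -0.0221] [ 0.0151  0.0211 -0.0209]
303 [ 0.0096 -0.0009 -0.0171] [ 0.0137 -0.0212 -0.0257] [ 0.0145  0.0202 -0.0272]
312 [ 0.0054 -0.0009 -0.0166] [ 0.0101 -0.0214 -0.0259] [ 0.0102  0.0207 -0.026 ]
321 [ 0.0014 -0.0009 -0.0168] [ 0.0067 -0.0215 -0.0266] [ 0.0063  0.0209 -0.0259]
330 [-0.0028 -0.0009 -0.0168] [ 0.0025 -0.0218 -0.0261] [ 0.0036  0.0209 -0.0279]
339 [-0.0068 -0.0009 -0.0173] [-0.001  -0.022  -0.0269] [-0.0007  0.0212 -0.0273]
348 [-0.011  -0.0009 -0.0176] [-0.005  -0.0222 -0.0272] [-0.005   0.0216 -0.0272]
357 [-0.016  -0.0009 -0.0169] [-0.0107 -0.0229 -0.0251] [-0.0096  0.022  -0.0266]
366 [-0.0206 -0.0009 -0.0172] [-0.0144 -0.023  -0.0262] [-0.0135  0.0222 -0.0273]
375 [-0.187  -0.0014  0.1894] [-0.1848 -0.0637  0.1845] [-0.1932  0.0664  0.1954]
```

View pics/w7a.png

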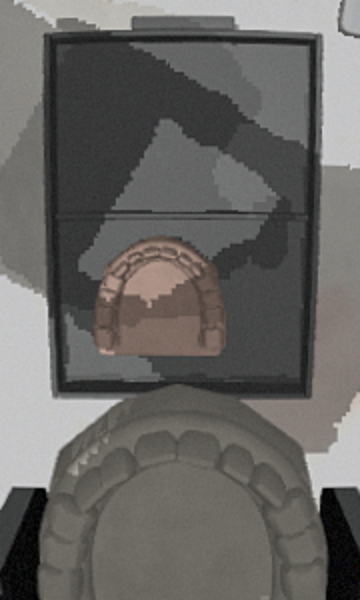

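```bash
python3 - <<'E'
from h import *
q=down(np.radians(-2.7))
r.reach([0.478,-0.1347,0.09],q)
r.move_straight([0.478,-0.1347,0.012],speed=0.12)
hit=r.move_straight([0.478,-0.1347,0.000],speed=0.03,max_force=4)
s=r.read_state();print(hit,s['eef_pos'],s['contact_force'],s['time_s'])
command_gripper(0.071)
s=r.read_state();print(s['grip_width'],s['contact_force'],s['time_s'])
r.move_straight([0.478,-0.1347,0.06],speed=0.12)
wshot('w8');s=r.read_state();print(s['time_s'],s['joint_positions'])
r.move_straight([0.478,-0.1347,0.14],speed=0.25)
E
```

```text
True [ 0.47829357 -0.13481486  0.00119721] [-0.63048828  0.45795163  6.63530216] 9.4667
0.07086072903993021 [0.18355681 0.59373753 0.67600165] 9.7583
10.45 [-4.29124680e-01  5.00886900e-01  1.81479176e+00 -4.97299025e-05
  8.27594101e-01 -3.81946239e-01]
```

View pics/w8.png

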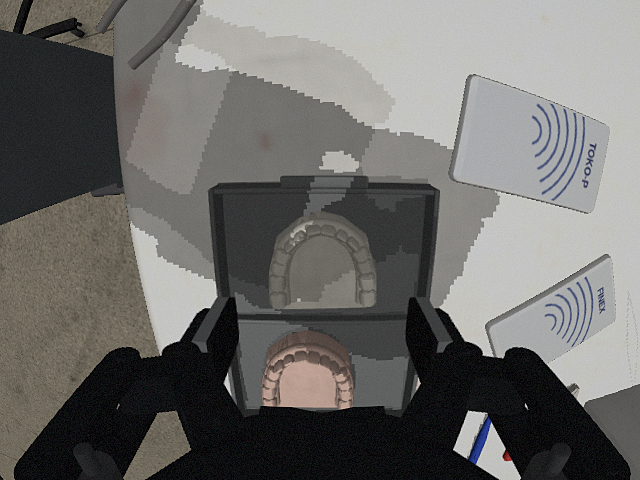

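```bash
python3 - <<'E'
from h import *
z=np.load('side0.npz');P=cloud('side',z['d'])
for u in (60,120,200): print([P[v,u].round(3).tolist() for v in (176,182,188)])
z=np.load('side1.npz');P=cloud('side',z['d'])
print(P[186,340].round(3),P[182,250].round(3))
z=np.load('scene1.npz');P=cloud('scene',z['d'])
m=(P[...,2]>.112)&(P[...,2]<.16)&(abs(P[...,1]-.19)<.06)&(P[...,0]<.68)&(P[...,0]>.38);m[:, 260:]=0;m[:290]=0
q=P[m];print(len(q))
h,xe=np.histogram(q[:,0],bins=np.arange(.4,.68,.006))
for a,b in zip(h,xe):
    if a: k=q[(q[:,0]>=b)&(q[:,0]<b+.006)];print(round(b,3),a,k[:,1].min().round(3),k[:,1].max().round(3),k[:,2].max().round(3))
E
```

```text
[[0.727, 0.564, 0.197], [0.695, 0.554, 0.197], [0.695, 0.56, 0.175]]
[[0.721, 0.383, 0.202], [0.699, 0.379, 0.195], [0.698, 0.383, 0.175]]
[[0.723, 0.144, 0.202], [0.702, 0.142, 0.195], [0.694, 0.143, 0.178]]
[ 0.706 -0.279  0.18 ] [ 0.697 -0.008  0.198]
729
0.424 12 0.185 0.202 0.12
0.43 42 0.176 0.203 0.123
0.436 33 0.176 0.204 0.122
0.442 17 0.178 0.203 0.119
0.448 21 0.183 0.2 0.121
0.454 23 0.183 0.2 0.122
0.46 7 0.189 0.196 0.117
0.466 33 0.189 0.2 0.157
0.472 82 0.186 0.203 0.159
0.478 19 0.187 0.202 0.159
0.484 1 0.199 0.199 0.117
0.49 5 0.197 0.2 0.119
0.496 14 0.195 0.204 0.12
0.502 11 0.193 0.205 0.121
0.508 9 0.193 0.202 0.117
0.514 105 0.191 0.206 0.159
0.52 16 0.193 0.206 0.159
0.532 5 0.203 0.204 0.118
0.538 6 0.2 0.204 0.115
0.544 16 0.198 0.21 0.121
0.55 18 0.194 0.21 0.12
0.556 13 0.193 0.209 0.119
0.562 12 0.199 0.229 0.155
0.568 89 0.18 0.23 0.159
0.574 78 0.178 0.231 0.159
0.58 40 0.179 0.211 0.156
0.586 1 0.18 0.18 0.154
0.598 1 0.2 0.2 0.113
```

```bash
python3 - <<'E'
from h import *
r.reach([0.545,0.20,0.27],down(np.radians(95.5)))
wshot('w9');s=r.read_state();print(s['time_s'],s['joint_positions'])
E
```

```text
12.3333 [ 2.17929408e-01  4.20235890e-01  1.29306373e+00 -3.41077106e-04
  1.43014007e+00 -1.44642873e+00]
```

View pics/w9.png

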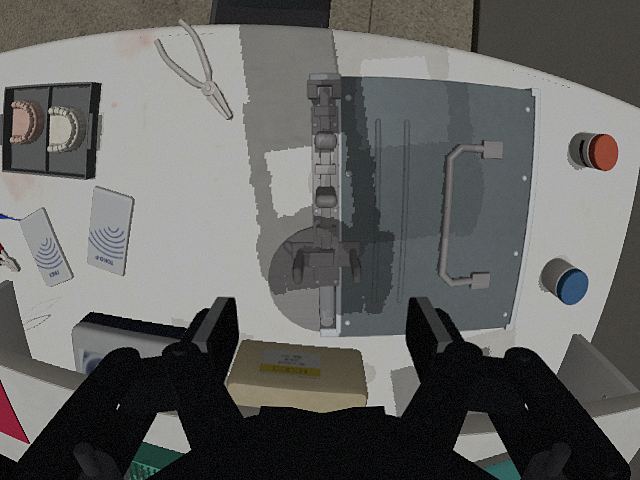

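```bash
python3 - <<'E'
from h import *
z=np.load('w9.npz');T=z['T'];P=wcloud(z['d'],T)
cv2.imwrite('pics/w9a.png',cv2.resize(z['im'][65:345,255:385,::-1],(279,600),interpolation=cv2.INTER_CUBIC))
m=(P[...,2]>.140)&(P[...,2]<.17)&(P[...,0]<.66)&(P[...,0]>.4)&(P[...,1]>.1)&(P[...,1]<.3)
n,l,st,c=cv2.connectedComponentsWithStats(m.astype(np.uint8))
for k in range(1,n):
    if st[k,4]>15:
        q=P[l==k]; t=q[q[:,2]>.152]; print(st[k],q.min(0).round(4),q.max(0).round(4),'top',t[:,:2].min(0).round(4),t[:,:2].max(0).round(4),t.mean(0).round(4))
for u,v in [(228,117),(205,85),(182,22),(155,42),(320,335),(325,75)]: print(u,v,wplane(u,v,0.005,T).round(3),P[v,u].round(3))
E
```

```text
[314 131  23  19 388] [0.4703 0.1863 0.1456] [0.4839 0.2019 0.1575] top [0.4711 0.1863] [0.4839 0.2019] [0.4775 0.1942 0.155 ]
[316 191  21  17 312] [0.5149 0.1914 0.14  ] [0.5266 0.2062 0.1577] top [0.5151 0.1915] [0.525  0.2062] [0.5197 0.1987 0.155 ]
[293 261  11  24 201] [0.5721 0.1783 0.1401] [0.5858 0.1867 0.1575] top [0.5721 0.1791] [0.5858 0.1865] [0.5785 0.1827 0.1548]
[352 261   9  22 171] [0.5676 0.2243 0.1401] [0.5801 0.2305 0.1571] top [0.5676 0.2243] [0.5801 0.2305] [0.5734 0.2272 0.155 ]
228 117 [0.463 0.086 0.005] [0.463 0.087 0.008]
205 85 [0.427 0.056 0.005] [0.428 0.058 0.009]
182 22 [0.352 0.02  0.005] [0.352 0.02  0.005]
155 42 [ 0.375 -0.012  0.005] [ 0.375 -0.011  0.007]
320 335 [0.722 0.212 0.005] [0.665 0.208 0.097]
325 75 [0.409 0.189 0.005] [0.424 0.189 0.104]
```

View pics/w9a.png

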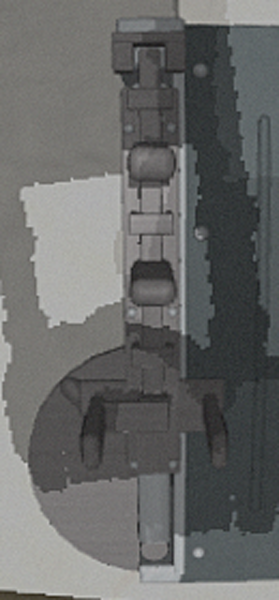

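```bash
python3 - <<'E'
from h import *
q=down(np.radians(96.3))
command_gripper(0.079,30)
r.reach([0.5752,0.2108,0.185],q)
hit=r.move_straight([0.5752,0.2108,0.113],speed=0.1,max_force=8)
s=r.read_state();print(hit,s['eef_pos'],s['contact_force'],s['time_s'])
wshot('w10')
E
```

```text
False [0.5757592  0.2109345  0.11398585] [ 0.14900824  0.70657782 -0.62162336] 13.9
```

View pics/w10.png

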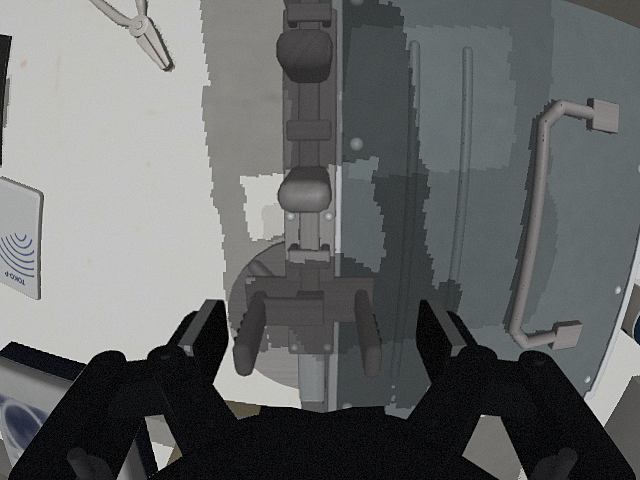

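```bash
python3 - <<'E'
from h import *
command_gripper(0.03,35)
s=r.read_state();print(s['grip_width'],s['contact_force'],s['torque'],s['time_s'])
wshot('w11')
E
```

```text
0.03707597873799578 [-1.73576594  4.58682509  6.51963062] [-0.25148024  0.2048876  -0.11218317] 14.4083
```

View pics/w11.png

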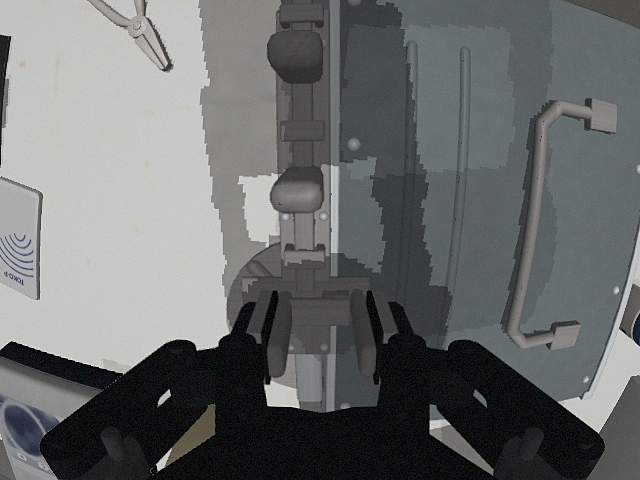

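```bash
cat >> h.py <<'E'
H=np.array([0.6462,0.2124]);PSI0=np.radians(6.2)
def gpose(th,rad=0.1425,z=0.117):
    a=PSI0+th
    return [H[0]-rad*np.cos(a),H[1]-rad*np.sin(a),z],down(a)
E
python3 - <<'E'
from h import *
command_gripper(0.070,30)
r.move_straight([0.5752,0.2108,0.20],speed=0.2)
p,q=gpose(0,z=0.2)
r.reach(p,q)
command_gripper(0.079,30)
wshot('w12');s=r.read_state();print(s['time_s'])
z=np.load('w12.npz');P=wcloud(z['d'],z['T'])
m=(P[...,2]>.150)&(P[...,2]<.165)&(P[...,0]<.66)&(P[...,0]>.4)&(P[...,1]>.1)&(P[...,1]<.3)
n,l,st,c=cv2.connectedComponentsWithStats(m.astype(np.uint8))
for k in range(1,n):
    if st[k,4]>15: t=P[l==k];print(st[k],t.min(0).round(4),t.max(0).round(4),t.mean(0).round(4))
for th in (0,.5,1,1.4,1.45):
    p,q=gpose(th);print(th,np.round(p,3),r.solve_ik(p,q))
E
```

```text
17.175
[441 219  25  13 247] [0.5678 0.2252 0.1502] [0.5813 0.2313 0.1575] [0.5737 0.2284 0.1546]
[265 250  21  28 535] [0.4719 0.1871 0.1501] [0.4838 0.2027 0.1575] [0.478  0.1957 0.1548]
[343 250  18  28 442] [0.515  0.1919 0.15  ] [0.5254 0.207  0.1575] [0.5199 0.2002 0.1547]
[435 271  24  15 287] [0.5706 0.1922 0.15  ] [0.5841 0.1997 0.1573] [0.5771 0.1964 0.1544]
0 [0.505 0.197 0.117] [ 2.30745652e-01  4.85893380e-01  1.63275648e+00 -4.44089210e-16
  1.02294280e+00  1.22535238e-01]
0.5 [0.529 0.131 0.117] [ 1.02008192e-01  4.91604211e-01  1.62252672e+00 -4.44089210e-16
  1.02746173e+00 -5.06202222e-01]
1 [0.583 0.085 0.117] [ 1.45344367e-02  5.61860275e-01  1.49415735e+00 -4.44089210e-16
  1.08557503e+00 -1.09367598e+00]
1.4 [0.637 0.07  0.117] [-9.76710371e-03  6.49880567e-01  1.32744841e+00 -4.44089210e-16
  1.16426368e+00 -1.51797752e+00]
1.45 [0.644 0.07  0.117] [-1.00749623e-02  6.62139141e-01  1.30376764e+00 -4.44089210e-16
  1.17568588e+00 -1.56828538e+00]
```

View pics/w12.png

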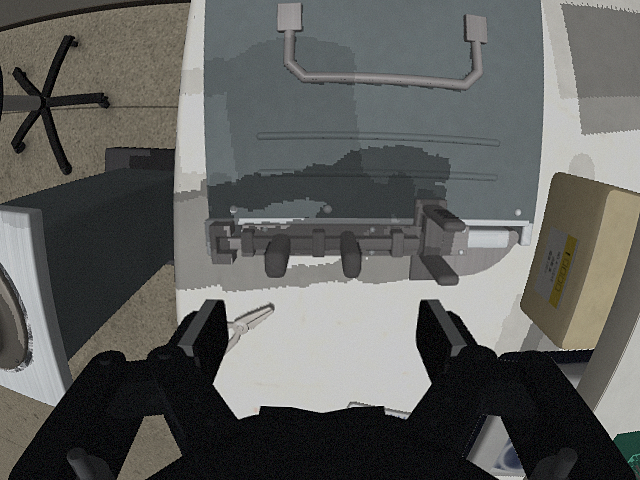

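```bash
python3 - <<'E'
from h import *
p,q=gpose(0)
hit=r.move_straight(p,q,speed=0.1,max_force=8)
s=r.read_state();print(hit,s['eef_pos'],s['contact_force'],s['time_s'])
if not hit:
    command_gripper(0.03,60)
    s=r.read_state();print(s['grip_width'],s['contact_force'],s['torque'],s['time_s'])
wshot('w13')
E
```

```text
False [0.50496043 0.19714537 0.1175929 ] [-0.5061246   0.38249264  0.10434835] 18.1583
0.03948747317776667 [4.11536095 0.98137249 5.07895175] [-0.11867944  0.8209009   0.01481207] 18.5917
```

View pics/w13.png

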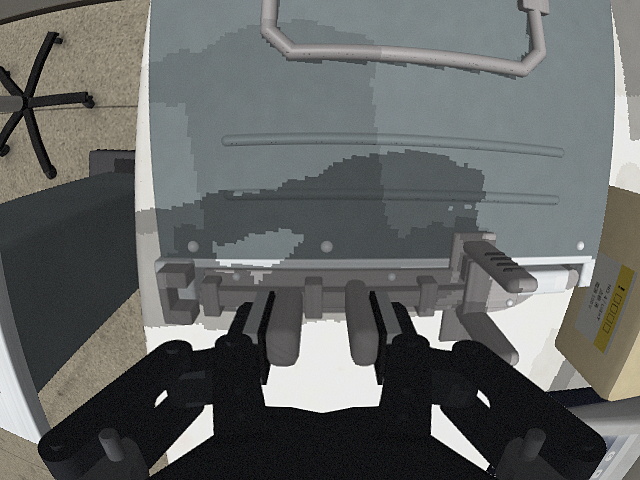

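```bash
python3 - <<'E'
from h import *
for th in (.04,.12,.25,.4):
    p,q=gpose(th); hit=r.move_straight(p,q,speed=0.06,max_force=45)
    s=r.read_state();a=PSI0+th
    F=np.array(s['contact_force']);t=np.array([np.sin(a),-np.cos(a)]);n=np.array([np.cos(a),np.sin(a)])
    print(th,hit,'tan',(F[:2]@t).round(1),'rad',(F[:2]@n).round(1),F[2].round(1),s['torque'].round(2),s['grip_width'].round(4),s['time_s'])
    if hit: break
wshot('w14')
E
```

```text
Traceback (most recent call last):
AttributeError: 'float' object has no attribute 'round'
```

```bash
cat >> h.py <<'E'
def swing(ths,speed=0.08,mf=45):
    for th in ths:
        p,q=gpose(th); hit=r.move_straight(p,q,speed=speed,max_force=mf)
        s=r.read_state();a=PSI0+th
        F=np.array(s['contact_force']);t=np.array([np.sin(a),-np.cos(a)]);n=np.array([np.cos(a),np.sin(a)])
        print(th,hit,'tan %.1f rad %.1f z %.1f'%(F[:2]@t,F[:2]@n,F[2]),np.round(s['torque'],2),round(float(s['grip_width']),4),s['time_s'])
        if hit: return False
    return True
E
python3 - <<'E'
from h import *
swing((.06,.12,.25,.4))
wshot('w14')
E
```

```text
0.06 False tan -1.1 rad 4.7 z 5.4 [-0.06  0.85 -0.03] 0.0399 19.1417
0.12 False tan -1.0 rad 4.8 z 5.7 [-0.1   0.85  0.06] 0.0395 19.4
0.25 False tan -1.4 rad 5.4 z 5.3 [-0.1   0.74  0.01] 0.0394 19.7833
0.4 False tan -0.8 rad 6.2 z 5.3 [-0.19  0.64 -0.  ] 0.0393 20.2
```

View pics/w14.png

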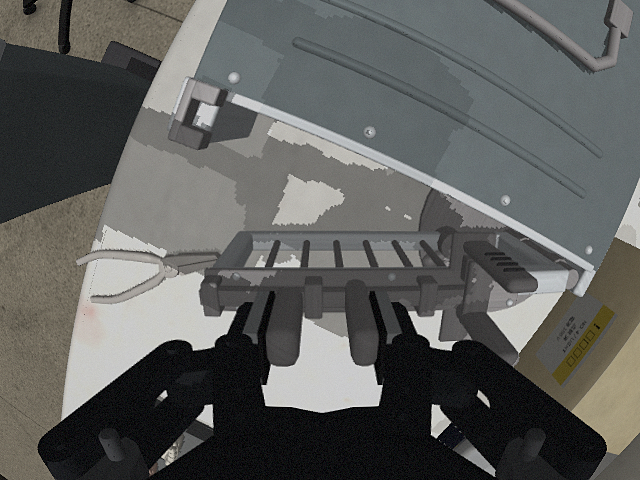

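```bash
python3 - <<'E'
from h import *
swing((.52,.64,.76,.88,1.0,1.1))
wshot('w15')
E
```

```text
0.52 False tan -0.9 rad 6.0 z 6.1 [-0.12  0.62 -0.05] 0.0397 20.6167
0.64 False tan -5.2 rad 7.0 z 5.8 [ 0.32  0.91 -0.55] 0.0396 20.9833
0.76 False tan 0.3 rad 6.4 z 4.3 [-0.28  0.46  0.03] 0.0397 21.35
0.88 False tan 3.9 rad 7.7 z 3.1 [-0.51  0.03  0.17] 0.0396 21.7167
1.0 False tan -0.7 rad 6.5 z 4.6 [-0.26  0.41 -0.34] 0.0394 22.0833
1.1 False tan 0.4 rad 6.8 z 5.4 [-0.27  0.37 -0.34] 0.0399 22.4083
```

View pics/w15.png

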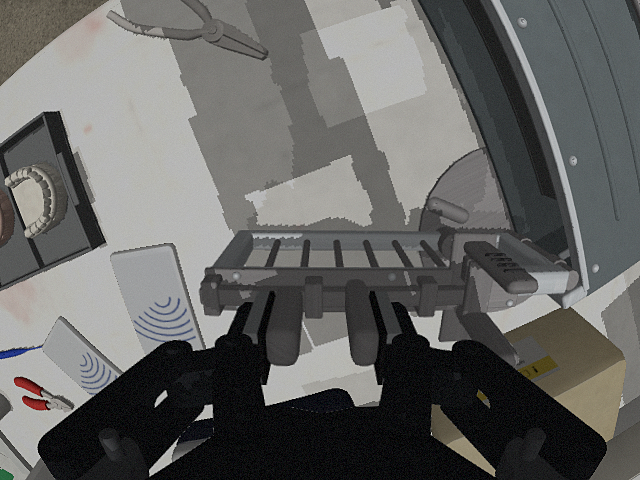

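```bash
python3 - <<'E'
from h import *
swing((1.2,1.3,1.37,1.42),speed=0.06,mf=25)
wshot('w16')
for n in ['scene','side']:
    im,d=optics.get_image(n); cv2.imwrite(f'pics/{n}16.png',im[:,:,::-1])
E
```

```text
1.2 False tan -0.4 rad 6.7 z 4.9 [-0.27  0.3  -0.44] 0.0396 22.8417
1.3 False tan 0.3 rad 5.5 z 5.5 [-0.31  0.23 -0.44] 0.0394 23.225
1.37 False tan 0.2 rad 6.0 z 5.5 [-0.34  0.25 -0.47] 0.0398 23.5417
1.42 False tan -0.1 rad 5.2 z 5.6 [-0.36  0.24 -0.54] 0.0396 23.8083
```

View pics/w16.png

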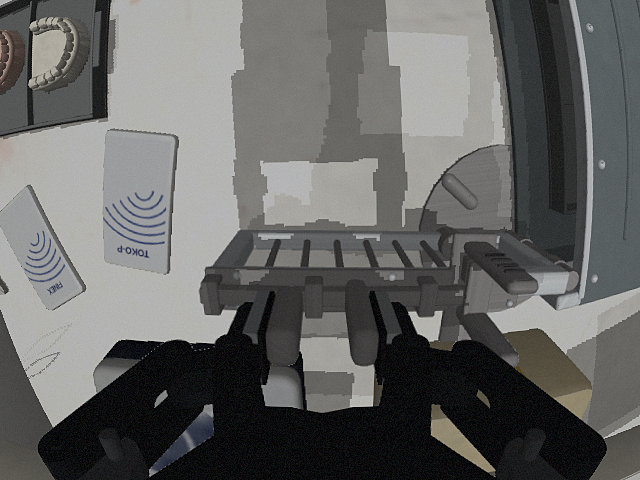

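View pics/side16.png

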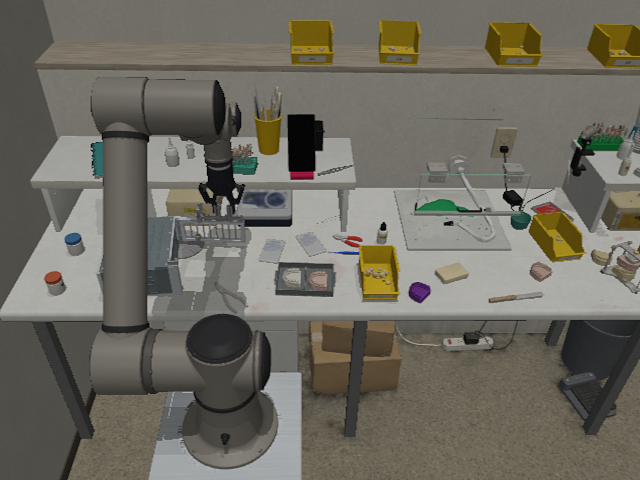

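View pics/scene16.png

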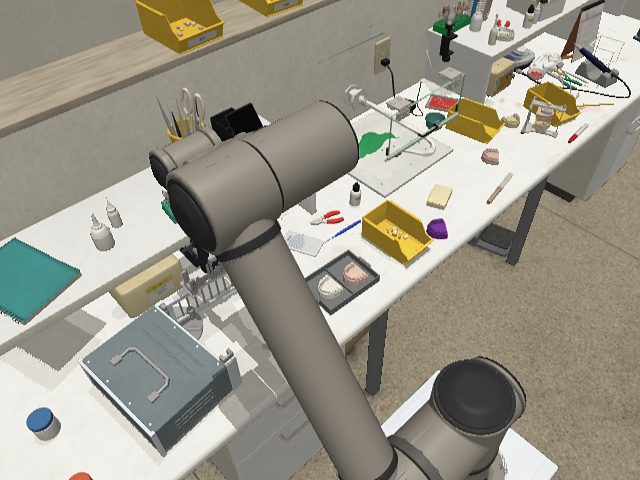

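```bash
python3 - <<'E'
from h import *
r.hold(0.3); s=r.read_state();print(s['eef_pos'],s['contact_force'],s['grip_width'],s['time_s'])
r.finish_job()
E
```

```text
[0.6410981  0.07108512 0.11836197] [1.60868911 5.80307668 4.94777495] 0.039514996016345526 24.2583
the job is handed in; nothing more can be done
```

The pale cast is standing teeth up in the pan's empty compartment beside the pink one and has been let go. The gate is held wide open at about 1.42 rad, and I handed the job in at 24.3 s.

- **Order:** I squeezed the safety catch first. A wrist picture afterwards showed the tab had moved 12.6 mm of its 13 mm, which I took as home. Then I squeezed the posts to draw the bolt and swung the gate past its detent, with the gripper turning with it.
- **Last checks:** The final pictures showed both casts upright in the pan and the carrier gate wide open. I saw no change in the bystanders. The grip on the posts was steady at 39.5 mm and the wrist force was under 10 N. I worked out the gate angle from the gripper's pose and did not measure it separately.
- **What disagreed:** The fingertips were about 5 to 14 mm behind the TCP, depending on the opening, instead of the stated 25 mm ahead. My first grasp attempt therefore closed in the air above the cast, touching it only lightly if at all. I measured the real offset and used it from then on.
- **Grip readings:** These came out about 2 to 3 mm below the stated sizes.
- **Loose teeth:** The loose teeth lying round the cast in the bin stayed there, but some may have shifted during the grasp. I did not compare their positions before and after.

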